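Set a mower engine just past compression for its valve check

ROBOT

A 7-joint arm with a two-finger parallel gripper is mounted at the origin on the work surface. World frame = base frame: x ahead of the robot, y to its left, z up, the work surface at z = 0. Lengths are in mm, angles in degrees, forces in N, time in s.
With the tool pointing down it reaches from about 425 to 1025 mm from the base axis. Payload 9.4 kg.
Tool frame: the origin (TCP) lies on the centre line of the jaws, within the pads' length; the fingertips stand 17 mm ahead of it and the grasp point (between the pads) lies 2 mm behind it; z points along the fingers, y is the line along which they close (so a half turn about z gives the same grasp; the last joint's range is limited). The gripper opens to 85 mm and grips with 20 to 120 N. Pads are 22 mm wide; open, the fingers measure 114 mm over their backs; the gripper's body (76 mm by 85 mm) begins 54 mm behind the grasp point. The pads swing forward as they close: fully open they stand 13 mm farther back than shut.
Start: joints at [70.262, 34.337, -0.143, 91.639, 0.103, 54.024, -4.572], TCP at [191.834, -699.159, 248.275] pointing down, gripper open.
Joint ranges: [-147.43, 147.43], [-19.82, 112.94], [-74.19, 73.91], [6.32, 146.72], [-59.91, 239.91], [6.04, 106.73], [-150.56, 150.56]. Speed limits (degrees/s): [127.2, 127.2, 172.46, 172.46, 180, 180, 180].

INTERFACE

Orientations are given as [roll, pitch, yaw] about the fixed x, y, z axes, in that order (R = Rz(yaw) Ry(pitch) Rx(roll)).
In Python, from cell import readout, snapshot, env gives the robot as it stands. The module is installed in compiled form; this text tells all that it offers.
- The arm moves only by the tool arm_command, never from a script. Its argument "steps" is a list of rows, each a list of 4 numbers: the shift along the tool's x, y, z in m, then the turn about the tool's z in degrees. In form: [[dx, dy, dz, roll], ...]. A call has 1 to 20 rows; each row is the pose to reach, as a shift and turn from the pose commanded when the call began, along the tool's axes at that moment; what a row does not reach only later rows make up. A row lasts 1/10 s, in which the tool goes at most 50 mm and 8.59 degrees, less where a joint would pass 70% of its speed; a pose out of reach is approached as far as the arm can. A call with a gripper value outside its range is refused whole. "grip" is the finger opening in m, from 0 to 0.0854, set as the call begins (left out, the last holds). The fingers move at their own pace and stop on an object; "squeeze" is the grip in N (left out, the last holds). Time passes only in rows, so rows that repeat a pose let the fingers close. It gives the time, the measured TCP pose, the force, the opening and the grip force at its end, in the units of the state.
- readout.get_state(): the state, without advancing time (a new reading comes with each control period).
- snapshot(name): name is "scene" or "top"; returns a dict with "img" (480x640x3 uint8, red, green, blue), "vertical_fov" (degrees; the focal length in pixels is half the picture's height over the tangent of half this angle, whatever the lens; pixels are square), "cx", "cy" (the principal point, pixels), "k1" (the pictures are not rectified: a ray, as slopes to the right and down, at radius r is drawn at 1 + k1 r^2 times it, then the intrinsics apply), "origin" and "orientation" of the camera in the world. Camera axes: x right, y down, z forward; pixel columns grow to the right and rows downward; lengths in mm; the calibration is good to about 2 mm. A picture is of the moment at which its call begins. There is no depth.
- env.close_job(): hands the job in; it is judged then, once.
The state is a dict: "time_s": time; "q": joint angles; "qvel": joint speeds; "tau": joint torques, N m; "tcp_pos": TCP position; "eef_rot": TCP orientation; "force": force on the tool from outside, world axes, zero at the start; "ft_torque": the same for the moment, N m; "finger_gap": finger opening in mm; "grasp_force": force on a finger pad.
Only numpy, scipy, OpenCV 4.12 (cv2) and the standard library are available. Lean on these libraries where they do the work, as an engineer would, in place of code of your own. Each camera call takes 0.05 s, during which the arm holds its last target. There are 200 camera calls.

TASK

The mower engine on the attic bench is to be set for a valve check. Swing its flywheel brake lever clear off the rim, turn the flywheel slowly clockwise (seen from above) by hand up against the compression and over it, and stop about ten degrees past the top of the stroke, just where the resistance has died away, without turning it back over the top. Then swing the brake lever back gently until its pad bears on the rim, so that it holds by itself, and let go; leave everything else on the bench where it lies.

Things in the scene. Friction and masses are not known exactly. Their poses are not given: they have to be found in the camera images.
- engine: bare aluminium vertical-shaft mower engine, fixed on two upright wooden offcuts. Origin on the bench under the crankshaft axis; z up; +x points along the cylinder to its head with the open rocker chamber (220 mm from the axis, all that side below 170 mm high). +y side: ignition coil to 195 mm high, 98 mm from the axis. The flywheel brake is on the -y side.
- flywheel: aluminium flywheel on top of the engine on the vertical crankshaft axis; origin on the axis at bench height. Rim: diameter 190 mm, from 172 to 194 mm above the bench; flat web on top at 194 mm; 15 radial fan fins on the web, 64 to 92 mm from the axis, up to 210 mm. A dark magnet sits in the rim, but it is a spare wheel of unknown keying: the magnet does not tell where the piston stands.
- wheel_angle (a joint): turning angle of the flywheel, rad, growing clockwise seen from above; its zero has nothing to do with the piston. Steady bearing drag of about 0.5 N m all the way round, plus the compression (see piston), whose top lies 0.8 to 2.4 rad clockwise of the start. Let go anywhere, it stays or creeps a few degrees; at rest the drag can hide up to 0.5 N m either way.
- cup (a point): centre of the starter cup's open top, on the crankshaft axis: steel cup, outer diameter 62 mm, wall 3 mm, from the web at 194 mm to 232 mm above the bench; 33 mm of free web all round it (fins begin 64 mm from the axis). It can be gripped across the outside from above in any direction and turned with the wheel.
- piston: piston in the cylinder, out of sight; pose shifts under 2.4 mm, too little to tell the top. From 40 deg before the top of the stroke the turning torque climbs by 0.5 N m to a peak 22 deg before it, is back at plain drag exactly at the top, and falls on to about nil 22 deg past it (the charge then pushes the wheel on). Charge load: 101 N at the top, 99 N at 5.5 deg, 64 N at 22 deg either side.
- lever_angle (a joint): angle of the brake lever about its vertical pivot, rad: 0 with the rubber pad on the rim, growing as it swings away (anticlockwise from above), stop at 0.42. Starts at 0, on. Its pivot is stiff: it takes about 6 N at the tab to move, stays where left, and keeps the pad pressed as it was pushed on (10 N at the tab press it well).
- brake_tab (a point): top centre of the upturned finger tab at the free end of the flat steel brake lever, 225 mm above the bench. Tab 44 mm tall, 22 mm long along the point's x axis, 8 mm thick along its y axis (the way it swings, +y towards the rim); the lever plate under it tops out at 181 mm. At least 35 mm free on either side.
- brake_pivot (a point): vertical pivot axis of the brake lever, 190 mm above the bench; the tab stands 102 mm from it, the pad 47 mm
- brake: the brake lever with its pad (rubber, 30 x 12 x 14 mm), origin under the pivot axis at bench height
- valve_cover: pressed steel valve cover, 104 x 90 x 22 mm, lying loose; leave
- feeler: feeler gauge set with fanned blades, 105 mm long, 12 mm high, loose; leave
- bowl: shallow steel parts bowl, 110 mm across, 32 mm high, loose; leave
- wrench: steel wrench, 180 mm, lying loose; leave
- screwdriver: screwdriver with black handle, 200 mm, lying loose; leave
- oil: grey oil bottle, 72 mm across, 190 mm high, standing loose; leave
- starter: grey round recoil starter, 150 mm across, 52 mm high, loose; leave
- plug_socket: steel plug socket, 23 mm across, 65 mm long, lying loose; leave

How it is judged:
By the outcome, as a careful person would: the job done as asked, in the order asked, and still so for the second after the job is handed in, with the robot touching nothing.
It also fails if it takes over 72 s, if anything falls off the work surface, if the arm or the gripper's body presses on something with over 40 N, if the wrist force passes 120 N, or if a joint passes its speed limit or range.

## Working session

There is one attempt and no reset: what is moved stays moved. The work goes in short steps, Python scripts to look and compute and a tool call to move; the robot and the scene stay as the last step left them, time stands still between calls to the robot, and variables do not carry over. Pictures are saved under pics/ and viewed, at most 10 in all, crops included, and the job is handed in when it is done.

Besides the shell and the picture viewer there is one more tool, called after "Request:" as a command line: name --pt "numbers of a row" for each row, then --argument value for the rest. arm_command: Moves the arm, as the interface text tells. Its arguments: {"type":"object","properties":{"steps":{"type":"array"},"grip":{"type":"number"},"squeeze":{"type":"number"}},"required":["steps"]}

```bash
mkdir -p pics; ls; python3 - <<'E'
from cell import readout, snapshot, env
import cv2
for n in("scene","top"):
    s=snapshot(n); cv2.imwrite(f"pics/{n}0.png",s["img"][:,:,::-1]); print({k:v for k,v in s.items() if k!="img"})
print(readout.get_state())
E
```

```text
pics
{'vertical_fov': 56.00959218743109, 'cx': 310.17091842659613, 'cy': 240.72695206541513, 'k1': -0.05078815508094141, 'origin': array([ 508.72310263, -354.54767646, 1204.3486032 ]), 'orientation': array([-161.4193318 ,   -0.21240866,  -13.27216214])}
{'vertical_fov': 46.858015035830746, 'cx': 320.484928580052, 'cy': 235.76400508873823, 'k1': -0.07009354485803229, 'origin': array([ 393.81000866,    9.01026792, 1753.63945603]), 'orientation': array([-173.19965815,   -1.17293912,  -89.39578365])}
{'time_s': 0.1, 'q': array([70.26336176, 34.38203292, -0.14490514, 91.67529695,  0.10439937,
       54.02462873, -4.57383688]), 'qvel': array([-0.05213749, -0.12079663,  0.04944098, -0.04652519, -0.009203  ,
       -0.01368308,  0.08233989]), 'tau': array([ 5.16487766e-03, -7.77995253e+01,  1.56980038e+00, -2.58624887e+01,
        1.26413017e-02,  5.47033036e-03, -2.24273771e-05]), 'tcp_pos': array([ 191.69385444, -698.79183325,  247.48358366]), 'eef_rot': array([-1.79918635e+02,  9.08778070e-03,  1.53438437e+01]), 'force': array([-0.90399195,  0.37752193,  0.03586672]), 'ft_torque': array([-0.02751669,  0.00261909,  0.0115102 ]), 'grasp_force': 0.0, 'finger_gap': 85.39124360957838}
```

View pics/scene0.png

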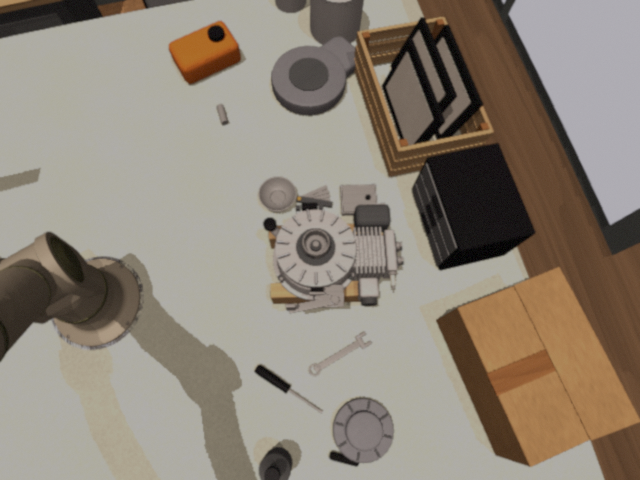

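View pics/top0.png

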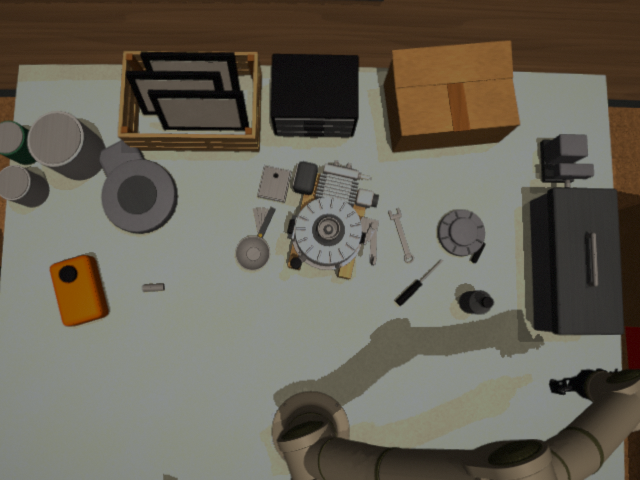

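The scene view shows the flywheel cup near (316,244) and the brake lever near (320,300). In the top view the cup is near (329,229) and the brake near (371,240). I'll zoom in on both.

```bash
cat > h.py <<'E'
import numpy as np, cv2
from scipy.spatial.transform import Rotation as R
from cell import readout, snapshot, env
def cam(s):
    f=240/np.tan(np.radians(s["vertical_fov"]/2)); return f,R.from_euler("xyz",s["orientation"],degrees=True).as_matrix(),np.array(s["origin"])
def ray(s,u,v):
    f,M,o=cam(s); d=np.array([u-s["cx"],v-s["cy"]])/f; p=d.copy()
    for _ in range(20): p=d/(1+s["k1"]*(p@p))
    return o,M@np.array([*p,1])
def onz(s,u,v,z):
    o,d=ray(s,u,v); return o+d*(z-o[2])/d[2]
def proj(s,P):
    f,M,o=cam(s); c=M.T@(np.array(P)-o); p=c[:2]/c[2]; p=p*(1+s["k1"]*(p@p)); return p*f+[s["cx"],s["cy"]]
def tri(s1,a,s2,b):
    o1,d1=ray(s1,*a);o2,d2=ray(s2,*b); d1/=np.linalg.norm(d1);d2/=np.linalg.norm(d2)
    t=np.linalg.lstsq(np.c_[d1,-d2],o2-o1,rcond=None)[0]; p,q=o1+t[0]*d1,o2+t[1]*d2; return (p+q)/2,np.linalg.norm(p-q)
E
python3 - <<'E'
from h import *
a,b=snapshot("scene"),snapshot("top")
def crop(s,x,y,w,h,k): return cv2.resize(s["img"][y:y+h,x:x+w,::-1],None,fx=k,fy=k,interpolation=cv2.INTER_CUBIC)
cv2.imwrite("pics/c1.png",crop(a,260,200,145,118,5))
cv2.imwrite("pics/c2.png",crop(b,280,160,110,120,5))
for z in(194,232): print(z,onz(a,316,244,z),onz(b,329,229,z))
print(tri(a,(316,244),b,(329,229)))
E
```

```text
194 [601.84741787 -35.89250441 194.        ] [599.83139303 -44.95554039 194.        ]
232 [598.34493965 -47.87737428 232.        ] [594.81176328 -43.64068476 232.        ]
(array([598.06487611, -43.93580657, 218.77699566]), np.float64(3.0059614864525224))
```

View pics/c1.png

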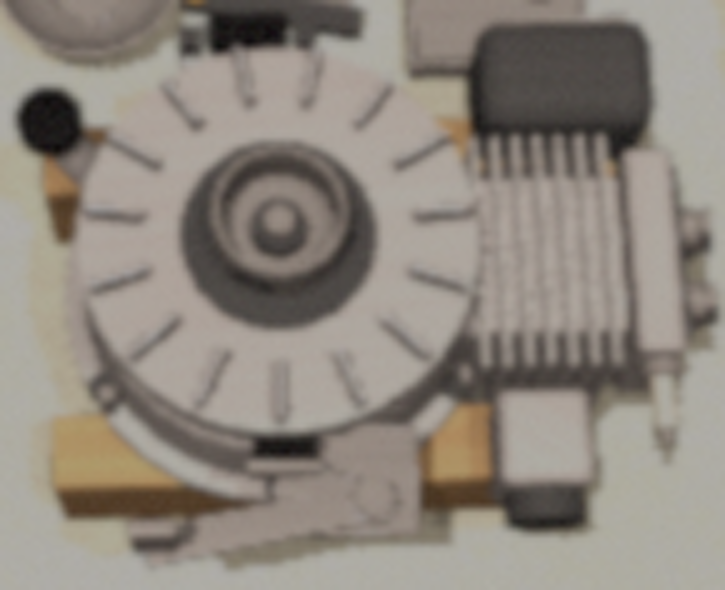

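View pics/c2.png

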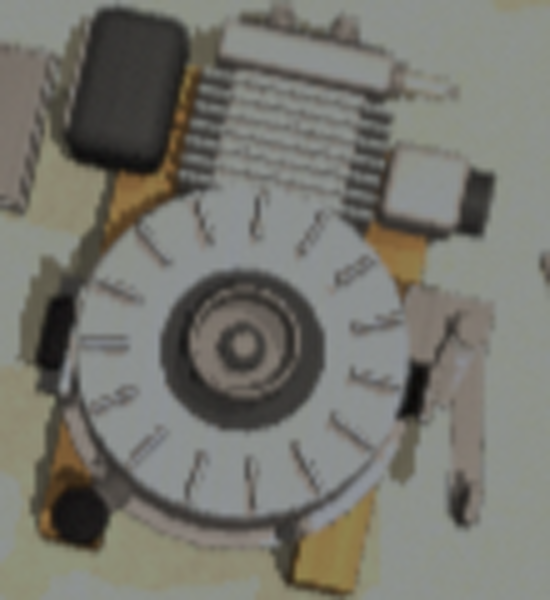

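Scene crop: cup top centre near (281,212), pivot circle near (378,497), tab near (165,535). Top crop: cup near (245,339), tab near (462,500). Next I'll measure these and project the tab hypothesis back into the images.

```bash
python3 - <<'E'
from h import *
a,b=snapshot("scene"),snapshot("top")
A=lambda x,y:(260+x/5-.4,200+y/5-.4); B=lambda x,y:(280+x/5-.4,160+y/5-.4)
print("cup",onz(a,*A(281,212),232),onz(b,*B(245,339),232),tri(a,A(281,212),b,B(245,339)))
print("pivot",onz(a,*A(378,497),190))
for z in(181,225): print("tab",z,onz(a,*A(165,535),z),onz(b,*B(462,490),z))
# rim circle edge on top 194
print("rim", [onz(b,*B(*p),194).round(1) for p in((78,350),(410,350),(245,185),(245,520))])
print("head", onz(b,*B(305,50),165))
def crop(s,x,y,w,h,k): return cv2.resize(s["img"][y:y+h,x:x+w,::-1],None,fx=k,fy=k,interpolation=cv2.INTER_CUBIC)
ia=crop(a,280,285,66,34,12); ib=crop(b,355,215,33,55,12)
h=max(ia.shape[0],ib.shape[0]); c=np.zeros((408,792,3),np.uint8)
cv2.imwrite("pics/d1.png",ia); 
im=np.zeros((420,1,3),np.uint8)
ib=crop(b,358,215,25,50,12); cv2.imwrite("pics/d2.png",ib)
E
```

```text
cup [599.01927726 -43.12543651 232.        ] [599.27241753 -42.49187965 232.        ] (array([599.33513633, -42.56649667, 230.3349158 ]), np.float64(0.3235429731411081))
pivot [ 613.99735204 -172.68191459  190.        ]
tab 181 [ 515.92549558 -165.83177202  181.        ] [ 520.85815833 -168.93161317  181.        ]
tab 225 [ 515.61582076 -173.94582013  225.        ] [ 517.30354919 -163.95307678  225.        ]
rim [array([596.8,  51. , 194. ]), array([ 599.3, -137.8,  194. ]), array([693.4, -43. , 194. ]), array([501.4, -44.7, 194. ])]
head [780.05568222 -78.53037944 165.        ]
```

View pics/d1.png

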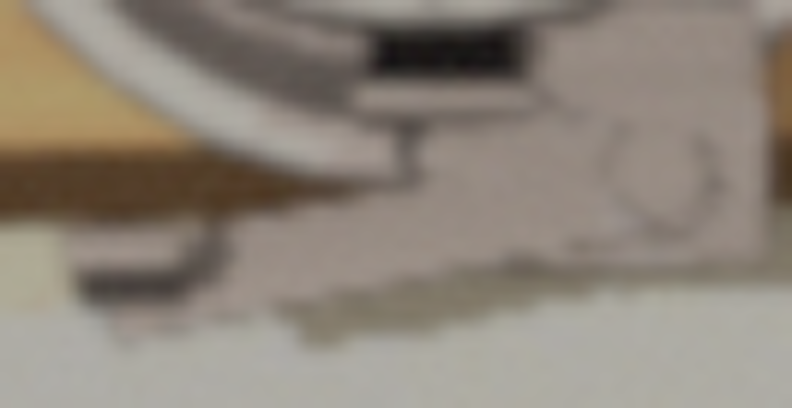

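View pics/d2.png

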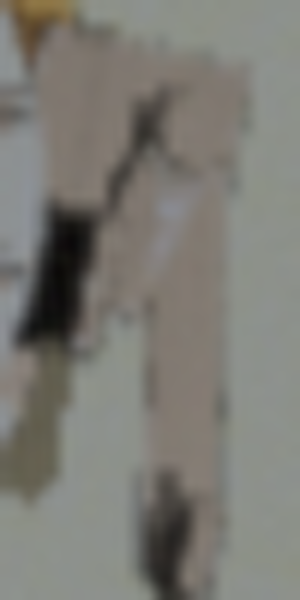

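```bash
python3 - <<'E'
from h import *
a,b=snapshot("scene"),snapshot("top")
A=lambda x,y:(280+x/12-.46,285+y/12-.46); Bi=lambda p:((np.array(p)-[358,215]+.46)*12).round()
t=onz(a,*A(137,250),225); p=onz(a,*A(660,185),190)
d=t-p; print("tab",t.round(1),"pivot",p.round(1),"dist",np.hypot(*d[:2]),"ang",np.degrees(np.arctan2(d[1],d[0])))
print("in top: tab",Bi(proj(b,t)),"base",Bi(proj(b,[t[0],t[1],181])),"pivot",Bi(proj(b,p)))
print([ (onz(a,*A(x,y),z)).round(1) for x,y,z in((72,232,225),(195,232,225),(80,275,225),(185,275,225),(85,300,181),(180,300,181))])
print("pad corners",[onz(a,*A(x,y),194).round(1) for x,y in((372,35),(522,35),(350,100),(530,100))])
E
```

```text
tab [ 512.7 -170.5  225. ] pivot [ 612.  -174.5  190. ] dist 99.36665369189201 ang 177.70140670912608
in top: tab [202. 537.] base [180. 551.] pivot [201. 132.]
[array([ 501.9, -164.5,  225. ]), array([ 523.7, -169.7,  225. ]), array([ 501.6, -172.6,  225. ]), array([ 520.2, -177. ,  225. ]), array([ 501.2, -169.3,  181. ]), array([ 518.8, -173.4,  181. ])]
pad corners [array([ 565.3, -134.6,  194. ]), array([ 593.1, -141.1,  194. ]), array([ 558.4, -145.9,  194. ]), array([ 591.6, -153.7,  194. ])]
```

Request:
arm_command --pt "0.01 -0.01 -0.03 0" --pt "0.03 -0.03 -0.05 2" --pt "0.06 -0.055 -0.052 4" --pt "0.09 -0.085 -0.052 6" --pt "0.12 -0.115 -0.052 8" --pt "0.15 -0.14 -0.052 10" --pt "0.18 -0.17 -0.052 12" --pt "0.21 -0.2 -0.052 14" --pt "0.24 -0.225 -0.052 15.3" --pt "0.27 -0.255 -0.052 15.3" --pt "0.3 -0.285 -0.052 15.3" --pt "0.33 -0.31 -0.052 15.3" --pt "0.36 -0.34 -0.052 15.3" --pt "0.39 -0.37 -0.052 15.3" --pt "0.415 -0.395 -0.052 15.3" --pt "0.435 -0.412 -0.052 15.3" --pt "0.447 -0.422 -0.052 15.3" --pt "0.449 -0.424 -0.052 15.3" --pt "0.449 -0.424 -0.052 15.3" --grip 0.03 --squeeze 20

```text
time_s: 2.3
tcp_pos: [512.3, -172.1, 300.2]
eef_rot: [180.0, 0.0, 0.0]
force: [-0.3, -0.2, -0.5]
finger_gap: 30.1
grasp_force: 0.0
```

Request:
arm_command --pt "0 0 0.015 0" --pt "0 0 0.03 0" --pt "0 0 0.045 0" --pt "0 0 0.052 0" --pt "0 0 0.058 0" --pt "0 0 0.063 0" --pt "0 0 0.068 0" --pt "0 0 0.073 0" --pt "0 0 0.078 0" --pt "0 0 0.083 0" --pt "0 0 0.087 0" --pt "0 0 0.087 0"

```text
time_s: 3.5
tcp_pos: [512.4, -171.3, 212.7]
eef_rot: [-180.0, 0.1, 0.1]
force: [-0.4, -0.2, -0.5]
finger_gap: 30.0
grasp_force: 0.0
```

```bash
python3 - <<'E'
from h import *
a=snapshot("scene"); s=readout.get_state(); print(s["force"],s["q"])
cv2.imwrite("pics/e1.png",cv2.resize(a["img"][190:330,250:410,::-1],None,fx=4,fy=4,interpolation=cv2.INTER_CUBIC))
E
```

```text
[ 0.34039841  0.46230428 -0.9383334 ] [ 15.15564098  24.45436267  -3.69027652 117.74863086   2.48590778
  37.90067043 -80.11324889]
```

View pics/e1.png

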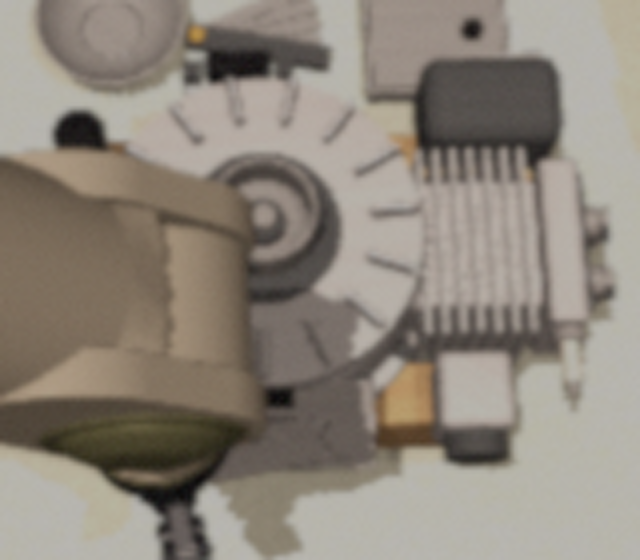

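Request:
arm_command --pt "0 0.004 0 0" --pt "0 0.008 0 0" --pt "0 0.011 0 0" --pt "0 0.014 0 0" --pt "0 0.017 0 0" --pt "0 0.02 0 0" --pt "0 0.023 0 0" --pt "0.001 0.026 0 0" --pt "0.001 0.029 0 0" --pt "0.001 0.032 0 0" --pt "0.002 0.035 0 0" --pt "0.002 0.038 0 0" --pt "0.002 0.04 0 0" --pt "0.003 0.042 0 0" --pt "0.003 0.044 0 0"

```text
time_s: 5.05
tcp_pos: [516.0, -213.9, 213.3]
eef_rot: [-179.9, -0.0, 0.1]
force: [1.7, 7.1, -0.1]
finger_gap: 30.5
grasp_force: 3.7
```

Request:
arm_command --pt "0 0.002 0 0" --pt "0.0005 0.004 0 0" --pt "0.0005 0.004 0 0" --pt "0 -0.001 0 0" --pt "0 -0.006 0 0" --pt "0 -0.007 0 0" --pt "0 -0.007 -0.02 0" --pt "0 -0.007 -0.045 0" --pt "0 -0.007 -0.07 0" --pt "0 -0.007 -0.09 0" --pt "0.01 -0.03 -0.09 -8" --pt "0.025 -0.06 -0.09 -16" --pt "0.04 -0.09 -0.09 -24" --pt "0.055 -0.12 -0.09 -32" --pt "0.07 -0.145 -0.09 -40" --pt "0.08 -0.16 -0.09 -48" --pt "0.083 -0.168 -0.09 -56" --pt "0.0835 -0.171 -0.09 -64" --pt "0.0835 -0.1715 -0.09 -72" --pt "0.0835 -0.1715 -0.09 -80" --grip 0.03

```text
time_s: 7.05
tcp_pos: [599.0, -44.0, 303.2]
eef_rot: [-180.0, 0.0, 80.4]
force: [0.2, -0.2, 0.1]
finger_gap: 29.8
grasp_force: 0.0
```

```bash
python3 - <<'E'
from h import *
a=snapshot("scene"); b=snapshot("top"); s=readout.get_state(); print(s["tcp_pos"],s["eef_rot"],s["q"])
i=cv2.resize(a["img"][190:330,250:410,::-1],None,fx=3,fy=3,interpolation=cv2.INTER_CUBIC)
j=cv2.resize(b["img"][160:300,290:390,::-1],None,fx=3,fy=3,interpolation=cv2.INTER_CUBIC)
cv2.imwrite("pics/f1.png",np.hstack([i,j]))
E
```

```text
[598.93106432 -44.38180721 303.09563712] [-1.79982924e+02  1.03463222e-02  8.01318651e+01] [ 16.61977449  24.23621707 -25.21749228 103.86911685  12.39134456
  54.63057118 -23.7396277 ]
```

View pics/f1.png

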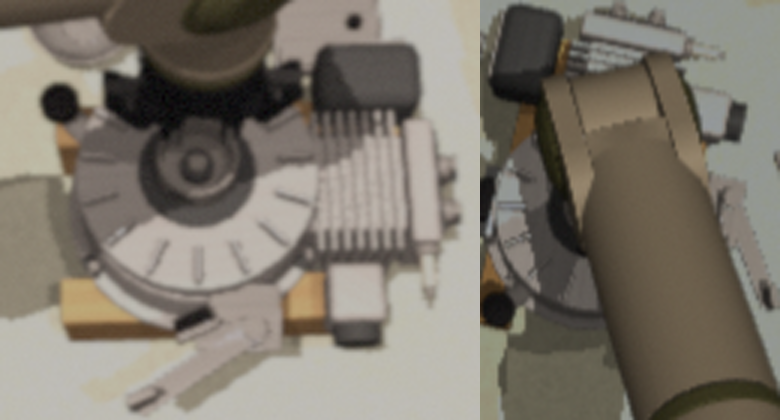

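Request:
arm_command --pt "0.0017 0 0 -8" --pt "0.0017 0 0 -16" --pt "0.0017 0 0.01 -24" --pt "0.0017 0 0.02 -32" --pt "0.0017 0 0.03 -40" --pt "0.0017 0 0.038 -48" --pt "0.0017 0 0.045 -50" --pt "0.0017 0 0.052 -50" --pt "0.0017 0 0.059 -50" --pt "0.0017 0 0.066 -50" --pt "0.0017 0 0.073 -50" --pt "0.0017 0 0.08 -50" --pt "0.0017 0 0.085 -50" --pt "0.0017 0 0.09 -50" --pt "0.0017 0 0.09 -50" --pt "0.0017 0 0.09 -50" --grip 0.0854

```text
time_s: 8.75
tcp_pos: [599.4, -42.2, 213.3]
eef_rot: [180.0, -0.0, 130.0]
force: [-0.3, -0.6, -0.4]
finger_gap: 85.4
grasp_force: 0.0
```

```bash
python3 - <<'E'
from h import *
s=readout.get_state(); print(s)
E
```

```text
{'time_s': 8.75, 'q': array([ 22.38291038,  31.89065021, -35.14233315, 108.80397121,
        24.58743795,  46.94999619,  14.21360283]), 'qvel': array([ 0.09409776, -0.38142826, -0.18733809, -0.11007402,  0.04407864,
        0.13902171,  0.00200527]), 'tau': array([-2.25133501e-02, -6.49603415e+01, -7.84996122e+00, -2.10094088e+01,
        2.62688968e-02, -1.11477060e-02, -1.54993840e-02]), 'tcp_pos': array([599.39900476, -42.15654115, 213.28336516]), 'eef_rot': array([ 1.79998546e+02, -1.89476141e-03,  1.30042341e+02]), 'force': array([-0.26780705, -0.64349354, -0.41581217]), 'ft_torque': array([ 0.00587311, -0.00359002, -0.00738053]), 'grasp_force': 0.0, 'finger_gap': 85.40047034136934}
```

Request:
arm_command --pt "0 0 0 0" --pt "0 0 0 0" --pt "0 0 0 0" --pt "0 0 0 0" --pt "0 0 0 0" --pt "0 0 0 0" --pt "0 0 0 0" --pt "0 0 0 0" --grip 0.05 --squeeze 90

```text
time_s: 9.55
tcp_pos: [598.5, -43.1, 214.3]
eef_rot: [-179.9, 0.0, 130.0]
force: [-5.7, -2.2, 10.7]
finger_gap: 60.2
grasp_force: 95.6
```

```bash
cat >st.py <<'E'
from cell import readout
s=readout.get_state(); print(s["time_s"],s["tcp_pos"].round(1),s["eef_rot"].round(2),"F",s["force"].round(1),"T",s["ft_torque"].round(3),"q7",s["q"][6].round(1),"tau7",s["tau"][6].round(3),s["finger_gap"].round(1),s["grasp_force"].round(0))
E
python3 st.py
```

```text
Traceback (most recent call last):
  File "st.py", line 2, in <module>
    s=readout.get_state(); print(s["time_s"],s["tcp_pos"].round(1),s["eef_rot"].round(2),"F",s["force"].round(1),"T",s["ft_torque"].round(3),"q7",s["q"][6].round(1),"tau7",s["tau"][6].round(3),s["finger_gap"].round(1),s["grasp_force"].round(0))
                                                                                                                                                                                                 ^^^^^^^^^^^^^^^^^^^^^
AttributeError: 'float' object has no attribute 'round'
```

```bash
sed -i 's/s\["finger_gap"\].*$/round(s["finger_gap"],1),round(s["grasp_force"]))/' st.py; python3 st.py
```

```text
9.55 [598.5 -43.1 214.3] [-1.7988e+02  4.0000e-02  1.2996e+02] F [-5.7 -2.2 10.7] T [-0.512  1.366 -0.274] q7 14.2 tau7 0.324 60.2 96
```

Request:
arm_command --pt "0 0 -0.0005 1" --pt "0 0 -0.001 3" --pt "0 0 -0.001 5" --pt "0 0 -0.001 7" --pt "0 0 -0.001 9" --pt "0 0 -0.001 11"

```text
time_s: 10.15
tcp_pos: [598.4, -43.1, 214.3]
eef_rot: [-179.9, 0.0, 118.9]
force: [-5.5, -3.3, 4.7]
finger_gap: 60.7
grasp_force: 97.1
```

```bash
python3 st.py
```

```text
10.15 [598.4 -43.1 214.3] [-1.7987e+02  3.0000e-02  1.1889e+02] F [-5.5 -3.3  4.7] T [-0.786  1.136  0.454] q7 5.2 tau7 -0.02 60.7 97
```

Request:
arm_command --pt "0 -0.0004 0 2" --pt "-0.0001 -0.0008 0 4" --pt "-0.0003 -0.0012 0 6" --pt "-0.0003 -0.0012 0 8"

```text
time_s: 10.55
tcp_pos: [598.4, -43.1, 214.3]
eef_rot: [-180.0, 0.0, 110.9]
force: [-2.4, -2.4, 3.4]
finger_gap: 60.6
grasp_force: 97.0
```

```bash
python3 st.py
```

```text
10.55 [598.4 -43.1 214.3] [-1.7999e+02  1.0000e-02  1.1089e+02] F [-2.4 -2.4  3.4] T [-0.773  1.05   0.485] q7 -1.2 tau7 -0.009 60.6 97
```

Request:
arm_command --pt "0 0 0 2" --pt "0 0 0 4" --pt "0 0 0 6" --pt "0 0 0 8"

```text
time_s: 10.95
tcp_pos: [598.3, -43.1, 214.3]
eef_rot: [-180.0, 0.0, 102.9]
force: [-3.0, -2.8, 4.3]
finger_gap: 60.3
grasp_force: 97.0
```

```bash
python3 st.py
```

```text
10.95 [598.3 -43.1 214.3] [-1.7999e+02  1.0000e-02  1.0288e+02] F [-3.  -2.8  4.3] T [-0.816  1.249  0.462] q7 -7.7 tau7 -0.02 60.3 97
```

Request:
arm_command --pt "0 0 0 2" --pt "0 0 0 4" --pt "0 0 0 6" --pt "0 0 0 8"

```text
time_s: 11.35
tcp_pos: [598.3, -43.2, 214.3]
eef_rot: [-180.0, 0.0, 94.9]
force: [-3.1, -2.4, 5.7]
finger_gap: 60.2
grasp_force: 97.1
```

```bash
python3 st.py
```

```text
11.35 [598.3 -43.2 214.3] [-1.7998e+02  1.0000e-02  9.4870e+01] F [-3.1 -2.4  5.7] T [-0.715  1.249  0.447] q7 -14.2 tau7 -0.021 60.2 97
```

Request:
arm_command --pt "0 0 0 2" --pt "0 0 0 4" --pt "0 0 0 6" --pt "0 0 0 8"

```text
time_s: 11.75
tcp_pos: [598.3, -43.1, 214.3]
eef_rot: [-180.0, 0.0, 86.9]
force: [-3.9, -2.7, 5.7]
finger_gap: 60.8
grasp_force: 96.7
```

```bash
python3 st.py
```

```text
11.75 [598.3 -43.1 214.3] [-1.7998e+02  2.0000e-02  8.6920e+01] F [-3.9 -2.7  5.7] T [-0.656  1.296  0.866] q7 -20.7 tau7 -0.398 60.8 97
```

Request:
arm_command --pt "0 0 0 1.5" --pt "0 0 0 3" --pt "0 0 0 4"

```text
time_s: 12.05
tcp_pos: [598.2, -43.1, 214.3]
eef_rot: [-180.0, 0.0, 83.0]
force: [-3.2, -4.0, 6.0]
finger_gap: 60.0
grasp_force: 96.5
```

```bash
python3 st.py
```

```text
12.05 [598.2 -43.1 214.3] [-1.7999e+02  3.0000e-02  8.2970e+01] F [-3.2 -4.   6. ] T [-0.667  1.339  0.966] q7 -23.9 tau7 -0.857 60.0 97
```

Request:
arm_command --pt "0 0 0 1" --pt "0 0 0 2" --pt "0 0 0 3" --pt "0 0 0 4"

```text
time_s: 12.45
tcp_pos: [598.2, -43.1, 214.3]
eef_rot: [-180.0, 0.0, 79.0]
force: [-3.6, -3.0, 4.8]
finger_gap: 60.3
grasp_force: 96.4
```

```bash
python3 st.py
```

```text
12.45 [598.2 -43.1 214.3] [-1.7999e+02  3.0000e-02  7.9010e+01] F [-3.6 -3.   4.8] T [-0.593  1.339  1.049] q7 -27.1 tau7 -0.886 60.3 96
```

Request:
arm_command --pt "0 0 0 1" --pt "0 0 0 2" --pt "0 0 0 3" --pt "0 0 0 4"

```text
time_s: 12.85
tcp_pos: [598.2, -43.1, 214.3]
eef_rot: [-180.0, 0.0, 75.0]
force: [-3.6, -3.8, 6.6]
finger_gap: 60.4
grasp_force: 96.2
```

```bash
python3 st.py
```

```text
12.85 [598.2 -43.1 214.3] [-1.7999e+02  3.0000e-02  7.5010e+01] F [-3.6 -3.8  6.6] T [-0.636  1.338  1.201] q7 -30.3 tau7 -0.949 60.4 96
```

Request:
arm_command --pt "0 0 0 1" --pt "0 0 0 2" --pt "0 0 0 3"

```text
time_s: 13.15
tcp_pos: [598.1, -43.1, 214.3]
eef_rot: [-180.0, 0.0, 72.0]
force: [-3.8, -3.8, 5.7]
finger_gap: 60.5
grasp_force: 96.2
```

```bash
python3 st.py
```

```text
13.15 [598.1 -43.1 214.3] [-1.7998e+02  4.0000e-02  7.2020e+01] F [-3.8 -3.8  5.7] T [-0.535  1.348  1.188] q7 -32.7 tau7 -0.96 60.5 96
```

Request:
arm_command --pt "0 0 0 1" --pt "0 0 0 2" --pt "0 0 0 3"

```text
time_s: 13.45
tcp_pos: [598.1, -43.1, 214.3]
eef_rot: [-180.0, 0.0, 69.0]
force: [-4.0, -4.3, 6.1]
finger_gap: 60.5
grasp_force: 96.3
```

```bash
python3 st.py; python3 - <<'E'
from h import *
# wheel rotation from fins: polar profile of web plane ring, before (saved) vs now
a=snapshot("scene"); im=a["img"][:,:,::-1].copy(); cv2.imwrite("pics/now1.png",im); old=cv2.imread("pics/scene0.png")
def prof(img):
    th=np.radians(np.arange(-130,0,0.5)); out=[]
    for r in np.arange(68,90,2):
        uv=np.array([proj(a,[598.6+r*np.cos(t),-42.9+r*np.sin(t),206]) for t in th],np.float32)
        out.append(cv2.remap(cv2.cvtColor(img,6),uv[:,:1],uv[:,1:],cv2.INTER_LINEAR)[:,0])
    return np.mean(out,0)
for n,i in(("old",old),("now",im)): 
    p=prof(i); p=p-cv2.GaussianBlur(p.reshape(-1,1),(1,61),0,sigmaX=1,sigmaY=15).ravel()
    k=[j for j in range(4,len(p)-4) if p[j]==p[j-4:j+5].min() and p[j]<-4]; print(n,[(-130+.5*j,round(float(p[j]))) for j in k])
E
```

```text
13.45 [598.1 -43.1 214.3] [-1.7999e+02  4.0000e-02  6.9010e+01] F [-4.  -4.3  6.1] T [-0.551  1.368  1.084] q7 -35.2 tau7 -0.942 60.5 96Traceback (most recent call last):
  File "<stdin>", line 11, in <module>
cv2.error: OpenCV(4.12.0) :-1: error: (-5:Bad argument) in function 'GaussianBlur'
> Overload resolution failed:
>  - argument for GaussianBlur() given by name ('sigmaX') and position (3)
>  - argument for GaussianBlur() given by name ('sigmaX') and position (3)
```

```bash
cat > fins.py <<'E'
from h import *
from scipy.ndimage import gaussian_filter1d as g
a=snapshot("scene"); im=a["img"][:,:,::-1].copy(); cv2.imwrite("pics/now%d.png"%(readout.get_state()["time_s"]*100),im); old=cv2.imread("pics/scene0.png")
def prof(img):
    th=np.radians(np.arange(-180,60,0.5)); out=[]
    for r in np.arange(68,90,2):
        uv=np.array([proj(a,[598.6+r*np.cos(t),-42.9+r*np.sin(t),206]) for t in th],np.float32)
        out.append(cv2.remap(cv2.cvtColor(img,6),uv[:,:1],uv[:,1:],cv2.INTER_LINEAR)[:,0])
    return np.mean(out,0)
for n,i in(("old",old),("now",im)):
    p=g(prof(i),2); p=p-g(p,15)
    print(n,[(-180+.5*j,round(float(p[j]))) for j in range(8,len(p)-8) if p[j]==p[j-8:j+9].min() and p[j]<-3])
E
python3 fins.py
```

```text
old [(-174.0, -29), (-150.0, -28), (-126.0, -22), (-102.5, -15), (-80.5, -20), (-56.5, -28), (-32.5, -31), (-8.0, -32), (16.0, -30), (40.0, -25)]
now [(-162.0, -19), (-138.5, -23), (-114.5, -20), (-92.5, -16), (-69.0, -26), (-45.0, -32), (-20.5, -22), (3.0, -12), (14.0, -22), (49.5, -8)]
```

Request:
arm_command --pt "0 0 0 1" --pt "0 0 0 2" --pt "0 0 0 3" --pt "0 0 0 4"

```text
time_s: 13.95
tcp_pos: [598.1, -43.1, 214.3]
eef_rot: [-180.0, 0.0, 65.0]
force: [-4.1, -3.4, 6.1]
finger_gap: 60.8
grasp_force: 96.4
```

```bash
python3 st.py
```

```text
13.95 [598.1 -43.1 214.3] [-1.7999e+02  3.0000e-02  6.5010e+01] F [-4.1 -3.4  6.1] T [-0.462  1.416  1.121] q7 -38.4 tau7 -0.875 60.8 96
```

Request:
arm_command --pt "0 0 0 1" --pt "0 0 0 2" --pt "0 0 0 3" --pt "0 0 0 4"

```text
time_s: 14.35
tcp_pos: [598.1, -43.1, 214.3]
eef_rot: [-180.0, 0.0, 61.0]
force: [-5.0, -4.5, 6.2]
finger_gap: 60.2
grasp_force: 96.6
```

```bash
python3 st.py
```

```text
14.35 [598.1 -43.1 214.3] [-1.7999e+02  3.0000e-02  6.0990e+01] F [-5.  -4.5  6.2] T [-0.445  1.419  1.031] q7 -41.6 tau7 -0.768 60.2 97
```

Request:
arm_command --pt "0 0 0 1" --pt "0 0 0 2" --pt "0 0 0 3" --pt "0 0 0 4"

```text
time_s: 14.75
tcp_pos: [598.1, -43.0, 214.3]
eef_rot: [-180.0, 0.0, 57.0]
force: [-4.4, -2.9, 6.1]
finger_gap: 60.3
grasp_force: 96.7
```

```bash
python3 st.py
```

```text
14.75 [598.1 -43.  214.3] [-1.7999e+02  3.0000e-02  5.6970e+01] F [-4.4 -2.9  6.1] T [-0.38   1.37   0.919] q7 -44.8 tau7 -0.631 60.3 97
```

Request:
arm_command --pt "0 0 0 1" --pt "0 0 0 2" --pt "0 0 0 3" --pt "0 0 0 4"

```text
time_s: 15.15
tcp_pos: [598.1, -43.0, 214.3]
eef_rot: [-180.0, 0.0, 52.9]
force: [-4.4, -2.8, 6.0]
finger_gap: 60.2
grasp_force: 96.9
```

```bash
python3 st.py
```

```text
15.15 [598.1 -43.  214.3] [-1.7998e+02  2.0000e-02  5.2950e+01] F [-4.4 -2.8  6. ] T [-0.318  1.364  0.713] q7 -48.1 tau7 -0.475 60.2 97
```

Request:
arm_command --pt "0 0 0 1" --pt "0 0 0 2" --pt "0 0 0 3"

```text
time_s: 15.45
tcp_pos: [598.1, -43.0, 214.3]
eef_rot: [-180.0, 0.0, 49.9]
force: [-4.4, -2.9, 5.8]
finger_gap: 60.5
grasp_force: 97.1
```

```bash
python3 st.py
```

```text
15.45 [598.1 -43.  214.3] [-1.7998e+02  2.0000e-02  4.9930e+01] F [-4.4 -2.9  5.8] T [-0.249  1.382  0.565] q7 -50.5 tau7 -0.354 60.5 97
```

Request:
arm_command --pt "0 0 0 1" --pt "0 0 0 2" --pt "0 0 0 3"

```text
time_s: 15.75
tcp_pos: [598.1, -43.1, 214.3]
eef_rot: [-180.0, 0.0, 46.9]
force: [-4.9, -2.9, 5.5]
finger_gap: 60.4
grasp_force: 97.2
```

```bash
python3 st.py
```

```text
15.75 [598.1 -43.1 214.3] [-1.7998e+02  2.0000e-02  4.6920e+01] F [-4.9 -2.9  5.5] T [-0.284  1.364  0.463] q7 -52.9 tau7 -0.237 60.4 97
```

Request:
arm_command --pt "0 0 0 1" --pt "0 0 0 2" --pt "0 0 0 3"

```text
time_s: 16.05
tcp_pos: [598.1, -43.0, 214.3]
eef_rot: [-180.0, 0.0, 43.9]
force: [-5.5, -2.6, 5.7]
finger_gap: 60.6
grasp_force: 97.3
```

```bash
python3 st.py; python3 - <<'E'
import numpy as np
from scipy.optimize import least_squares
y=np.array([83,79,75,72,69,65,61,57,52.95,49.93]);tau=np.array([.857,.886,.949,.96,.942,.875,.768,.631,.475,.354]);T=np.array([.966,1.049,1.201,1.188,1.084,1.121,1.031,.919,.713,.565])
def sh(d): a=abs(d); return np.sign(d)*np.where(a<22,np.sin(np.pi/2*a/22),np.where(a<40,np.cos(np.pi/2*(a-22)/18),0))
for n,v in(("tau",tau),("T",T)):
  for k in (0,2):
    r=least_squares(lambda p:p[0]+p[1]*sh(y[k:]-p[2])-v[k:],[.45,.5,51]);print(n,k,r.x.round(3),r.cost)
E
```

```text
16.05 [598.1 -43.  214.3] [-1.7997e+02  2.0000e-02  4.3900e+01] F [-5.5 -2.6  5.7] T [-0.215  1.39   0.326] q7 -55.3 tau7 -0.127 60.6 97
tau 0 [ 0.45   0.519 52.168] 0.0017869500233828749
tau 2 [ 0.389  0.572 50.816] 8.263529064876651e-06
T 0 [ 0.607  0.574 50.201] 0.0067438422673127855
T 2 [ 0.601  0.583 50.146] 0.005908009689009478
```

Request:
arm_command --pt "0 0 0 1" --pt "0 0 0 2" --pt "0 0 0 2.8" --pt "0 0 0 2.8" --pt "0 0 0 2.8"

```text
time_s: 16.55
tcp_pos: [598.1, -43.1, 214.3]
eef_rot: [-180.0, 0.0, 41.1]
force: [-5.2, -3.4, 5.8]
finger_gap: 60.1
grasp_force: 97.9
```

```bash
python3 st.py; python3 fins.py
```

```text
16.55 [598.1 -43.1 214.3] [-1.7997e+02  1.0000e-02  4.1070e+01] F [-5.2 -3.4  5.8] T [-0.138  1.306 -0.095] q7 -57.6 tau7 0.093 60.1 98
old [(-174.0, -29), (-150.0, -28), (-126.0, -22), (-102.5, -15), (-80.5, -20), (-56.5, -28), (-32.5, -31), (-8.0, -32), (16.0, -30), (40.0, -25)]
now [(-167.0, -25), (-142.5, -29), (-118.5, -22), (-96.5, -16), (-73.5, -24), (-49.5, -23), (-25.5, -23), (-12.0, -9), (-1.0, -14), (23.0, -10), (44.5, -7)]
```

Request:
arm_command --pt "0 0 0 0" --pt "0 0 0 0" --pt "0 0 0 0" --pt "0 0 0 0" --pt "0 0 0 0" --pt "0 0 0 0" --grip 0.0854

```text
time_s: 17.2
tcp_pos: [598.5, -42.9, 214.3]
eef_rot: [180.0, -0.0, 41.2]
force: [-1.0, 0.7, -0.9]
finger_gap: 85.5
grasp_force: 0.0
```

```bash
python3 st.py; python3 fins.py
```

```text
17.2 [598.5 -42.9 214.3] [ 1.800e+02 -1.000e-02  4.125e+01] F [-1.   0.7 -0.9] T [-0.009  0.012 -0.011] q7 -57.5 tau7 -0.003 85.5 0
old [(-174.0, -29), (-150.0, -28), (-126.0, -22), (-102.5, -15), (-80.5, -20), (-56.5, -28), (-32.5, -31), (-8.0, -32), (16.0, -30), (40.0, -25)]
now [(-167.0, -25), (-142.5, -28), (-118.5, -22), (-96.5, -16), (-73.5, -24), (-49.0, -22), (-25.5, -24), (-12.0, -4), (-1.5, -12), (23.0, -9), (45.0, -7), (52.0, -7)]
```

Request:
arm_command --pt "0 0 -0.005 0" --pt "0 0 -0.015 0" --pt "0 0 -0.03 0" --pt "0 0 -0.05 0" --pt "0 0 -0.07 0" --pt "0 0 -0.088 0" --pt "0 0 -0.09 0"

```text
time_s: 17.95
tcp_pos: [599.5, -43.0, 307.4]
eef_rot: [179.8, -0.2, 41.2]
force: [-0.1, -0.0, -0.3]
finger_gap: 85.3
grasp_force: 0.0
```

```bash
python3 st.py; python3 fins.py | tail -1; python3 - <<'E'
from h import *
a=snapshot("scene"); p=np.array([612,-174.5]); t=onz(a,298,322.3,225); d=t[:2]-p
print(t,np.hypot(*d),np.degrees(np.arctan2(d[1],d[0]))%360)
cv2.imwrite("pics/g1.png",cv2.resize(a["img"][280:340,280:350,::-1],None,fx=10,fy=10,interpolation=cv2.INTER_CUBIC))
E
```

```text
17.95 [599.5 -43.  307.4] [179.82  -0.19  41.24] F [-0.1 -0.  -0.3] T [0.014 0.036 0.02 ] q7 -55.6 tau7 0.063 85.3 0
now [(-174.5, -13), (-166.5, -16), (-142.5, -29), (-118.5, -22), (-96.5, -16), (-73.5, -24), (-49.0, -28), (-25.5, -28), (0.5, -19), (20.5, -3), (45.5, -22)]
[ 519.51791094 -210.00080805  225.        ] 99.06181993896091 201.00014048791684
```

View pics/g1.png

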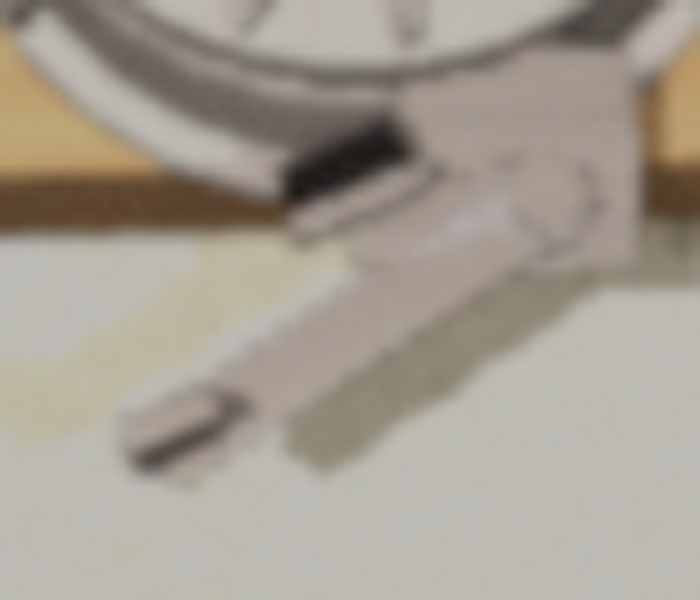

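Request:
arm_command --pt "-0.01 0.004 0 3" --pt "-0.03 0.012 0 8" --pt "-0.055 0.023 0 14" --pt "-0.08 0.033 0 20" --pt "-0.105 0.044 0 26" --pt "-0.13 0.054 0 32" --pt "-0.15 0.063 0 38" --pt "-0.163 0.068 0 41.2" --pt "-0.17 0.071 0 41.2" --pt "-0.171 0.0714 0 41.2" --pt "-0.171 0.0714 0 41.2" --pt "-0.171 0.0714 0 41.2" --grip 0.03

```text
time_s: 19.25
tcp_pos: [517.4, -208.5, 304.2]
eef_rot: [-180.0, -0.0, 0.2]
force: [0.2, -0.4, 0.3]
finger_gap: 30.1
grasp_force: 0.0
```

Request:
arm_command --pt "0 0.001 0.02 0" --pt "0 0.001 0.04 0" --pt "0 0.001 0.052 0" --pt "0 0.001 0.06 0" --pt "0 0.001 0.067 0" --pt "0 0.001 0.074 0" --pt "0 0.001 0.081 0" --pt "0 0.001 0.087 0" --pt "0 0.001 0.091 0" --pt "0 0.001 0.091 0"

```text
time_s: 20.25
tcp_pos: [516.7, -210.4, 212.8]
eef_rot: [-180.0, 0.0, 0.0]
force: [0.4, -1.1, 0.4]
finger_gap: 30.2
grasp_force: 0.0
```

Request:
arm_command --pt "0 -0.004 0 0" --pt "0 -0.008 0 0" --pt "0 -0.011 0 0" --pt "0 -0.014 0 0" --pt "0 -0.017 0 0" --pt "-0.001 -0.02 0 0" --pt "-0.001 -0.023 0 0" --pt "-0.002 -0.026 0 0" --pt "-0.002 -0.029 0 0" --pt "-0.003 -0.032 0 0" --pt "-0.003 -0.034 0 0" --pt "-0.004 -0.036 0 0"

```text
time_s: 21.45
tcp_pos: [511.7, -176.3, 213.3]
eef_rot: [179.9, 0.1, -0.1]
force: [-1.8, -7.0, -0.3]
finger_gap: 30.1
grasp_force: 3.6
```

Request:
arm_command --pt "0 -0.002 0 0" --pt "0 -0.004 0 0" --pt "0 -0.006 0 0" --pt "0 -0.007 0 0" --pt "0 -0.008 0 0" --pt "0 -0.009 0 0" --pt "0 -0.01 0 0" --pt "0 -0.011 0 0"

```text
time_s: 22.25
tcp_pos: [510.9, -165.3, 213.2]
eef_rot: [179.9, 0.2, -0.1]
force: [-4.7, -7.0, 2.3]
finger_gap: 29.8
grasp_force: 3.5
```

Request:
arm_command --pt "0 -0.0007 0 0" --pt "0 -0.0014 0 0" --pt "0 -0.002 0 0"

```text
time_s: 22.55
tcp_pos: [510.9, -163.2, 213.2]
eef_rot: [179.9, 0.2, -0.1]
force: [-5.8, -6.8, 1.7]
finger_gap: 29.8
grasp_force: 3.4
```

Request:
arm_command --pt "0 -0.0005 0 0" --pt "0 -0.001 0 0"

```text
time_s: 22.75
tcp_pos: [510.8, -162.3, 213.1]
eef_rot: [179.9, 0.2, -0.1]
force: [-6.7, -8.5, 1.4]
finger_gap: 29.9
grasp_force: 4.2
```

Request:
arm_command --pt "-0.001 -0.0003 0 0" --pt "-0.0015 -0.0006 0 0" --pt "-0.0015 -0.001 0 0"

```text
time_s: 23.05
tcp_pos: [510.5, -162.0, 213.2]
eef_rot: [179.8, 0.0, -0.1]
force: [-1.7, -11.4, -3.3]
finger_gap: 29.9
grasp_force: 5.4
```

Request:
arm_command --pt "0 -0.0004 0 0" --pt "0 -0.0008 0 0"

```text
time_s: 23.25
tcp_pos: [510.5, -161.8, 213.2]
eef_rot: [179.8, 0.0, -0.1]
force: [-0.4, -13.7, -2.8]
finger_gap: 30.1
grasp_force: 6.5
```

```bash
python3 st.py; python3 fins.py | tail -1
```

```text
23.25 [ 510.5 -161.8  213.2] [ 1.7981e+02  3.0000e-02 -1.3000e-01] F [ -0.4 -13.7  -2.8] T [-2.631  0.352 -0.113] q7 -78.6 tau7 0.156 30.1 7
now [(-115.0, -10), (-98.0, -12), (-74.0, -24), (-49.0, -25), (-25.0, -32), (-1.0, -32), (23.0, -28), (47.0, -23)]
```

Request:
arm_command --pt "0 0.002 0 0" --pt "0 0.005 0 0" --pt "0 0.009 0 0" --pt "0 0.011 0 0" --pt "0 0.011 0 0" --pt "0 0.011 -0.01 0" --pt "0 0.011 -0.03 0" --pt "0 0.011 -0.055 0" --pt "0 0.011 -0.08 0" --pt "0 0.02 -0.1 0" --pt "0 0.045 -0.11 0" --pt "0 0.08 -0.11 0" --pt "0 0.12 -0.11 0" --pt "0 0.16 -0.11 0" --pt "0 0.19 -0.11 0" --pt "0 0.21 -0.11 0" --pt "0 0.22 -0.11 0" --pt "0 0.22 -0.11 0"

```text
time_s: 25.1
tcp_pos: [511.3, -379.5, 323.5]
eef_rot: [180.0, 0.0, -0.0]
force: [-0.3, 1.3, 0.7]
finger_gap: 30.2
grasp_force: 0.0
```

```bash
python3 st.py; python3 fins.py | tail -1;  python3 - <<'E'
from h import *
a=snapshot("scene"); b=snapshot("top")
i=cv2.resize(a["img"][190:330,250:390,::-1],None,fx=3,fy=3,interpolation=cv2.INTER_CUBIC)
j=cv2.resize(b["img"][160:300,270:390,::-1],None,fx=3,fy=3,interpolation=cv2.INTER_CUBIC)
cv2.imwrite("pics/z1.png",np.hstack([i,j]))
E
```

```text
25.1 [ 511.3 -379.5  323.5] [ 1.7999e+02  0.0000e+00 -4.0000e-02] F [-0.3  1.3  0.7] T [ 0.015  0.019 -0.009] q7 -56.6 tau7 0.243 30.2 0
now [(-166.5, -32), (-142.5, -28), (-118.5, -22), (-96.5, -16), (-73.5, -23), (-49.0, -28), (-25.0, -32), (-1.0, -32), (23.0, -28), (47.0, -24)]
```

View pics/z1.png

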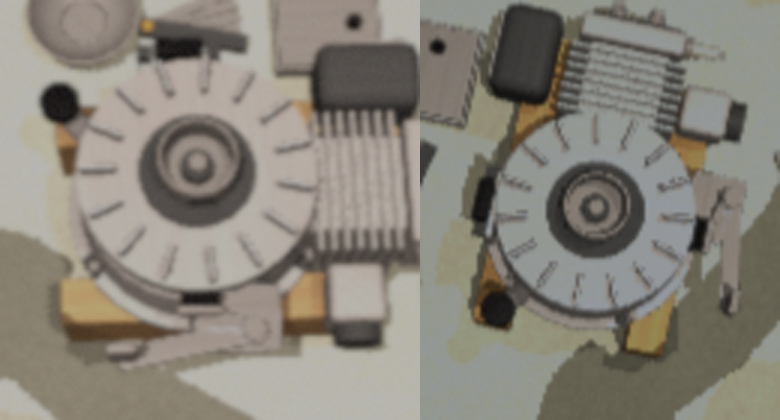

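The lever is back with its pad on the rim: scene crop pad near (200,298), tab near (127,350). The fins haven't moved since I released the wheel, and nothing else on the bench has shifted. Handing in.

```bash
python3 -c "
from cell import env
print(env.close_job())"
```

```text
the job is handed in; nothing more can be done
None
```

The flywheel was turned about 89° clockwise, over compression, and stopped about 10° past the top (I put the top within a couple of degrees from the turning torque); the brake pad is back on the rim, pressed at about 14 N, and the job is handed in.

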